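Dispense one test disc and hold it in the dial gauge

ROBOT

A 6-joint arm with a two-finger parallel gripper is mounted at the origin on a cart in front of the work surface, level with it; the furniture and walls round the work are solid. World frame = base frame: x ahead of the robot, y to its left, z up, the work surface at z = 0. Lengths are in mm, angles in rad, forces in N, time in s.
With the tool pointing down it reaches from about 350 to 875 mm from the base axis. Payload 4.2 kg.
Tool frame: the origin (TCP) lies midway between the tips of the shut fingers; the grasp point (between the pads) lies 19 mm behind it; x points along the fingers, y is the direction in which the jaws open and shut, and the axes are right-handed (so a half turn about x gives the same grasp; the last joint's range is limited). The gripper opens to 85 mm and grips with 20 to 120 N. Pads are 22 mm wide; open, the fingers measure 114 mm over their backs; the gripper's body (76 mm by 85 mm) begins 54 mm behind the grasp point. The pads swing forward as they close: fully open they stand 13 mm farther back than shut.
Start: joints at [-1.026, 0.385, 0.008, 0, -1.194, -0.259], TCP at [176.219, -599.622, 231.312] pointing down, gripper open.
Joint ranges: [-3.14, 3.14], [-1.21, 2.06], [-1.07, 1.41], [-3.16, 2.05], [-2.99, -0.16], [-3.1, 3.1]. Speed limits (rad/s): [2.79, 2.79, 3.14, 3.14, 3.14, 3.14].

INTERFACE

Orientations are given as a unit quaternion [x, y, z, w].
In Python, from bench import readout, imaging, arm gives the robot as it stands.
- The arm moves only by the tool arm_command, never from a script. Its argument "increments" is a list of rows, each a list of 3 entries, a list of its own where there are three numbers: the turn, a rotation vector about the world's x, y, z in degrees, then the shift along the world's x, y, z in mm, then the closure, from 0 (fully open) to 1 (shut). In form: [[[ax, ay, az], [tx, ty, tz], fingers], ...]. A call has exactly 5 rows; each row is the pose to reach, as a shift and turn from the pose measured when the call began; what a row does not reach only later rows make up. A row lasts 1/10 s, in which the tool goes at most 50 mm and 8.59 degrees, less where a joint would pass 70% of its speed; a pose out of reach is approached as far as the arm can. A call with a gripper value outside its range is refused whole. The fingers move at their own pace and stop on an object; the grip force is fixed at half the most. Time passes only in rows, so rows that repeat a pose let the fingers close, or fill a call up. It gives the time, the measured TCP pose, the force and the opening at its end, in the units of the state.
- readout.read_state(): the state, without advancing time (a new reading comes with each control period).
- imaging.get_image(name): name is "scene" or "top" or "wrist"; returns (picture, depth): 420x560x3 uint8, blue, green, red; 420x560 float32, mm along the optical axis (not along the pixel's ray), 0 where there is no reading.
- imaging.camera_info(name): a dict with "vfov" (degrees; the focal length in pixels is half the picture's height over the tangent of half this angle, whatever the lens; pixels are square), "cx", "cy" (the principal point, pixels), "eye" and "rotation" of the camera in the world; the wrist camera has in their place "T_tool_cam" (4x4, takes a point from camera to tool coordinates, whose origin is the TCP and whose axes are the tool frame's). Camera axes: x right, y down, z forward; pixel columns grow to the right and rows downward; lengths in mm; the calibration is good to about 2 mm. A picture is of the moment at which its call begins: read the wrist's pose just before it. camera_info takes no time and is no camera call.
- arm.job_done(): hands the job in, once; it reports no verdict.
The state is a dict: "clock": time; "joints": joint angles; "joint_vel": joint speeds; "joint_efforts": joint torques, N m; "position": TCP position; "ee_rot": TCP orientation; "contact_force": force on the tool from outside, world axes, zero at the start; "wrist_torque": the same for the moment, N m; "gripper_width": finger opening in mm.
Only numpy, scipy, OpenCV 4.12 (cv2) and the standard library are available. Lean on these libraries where they do the work, as an engineer would, in place of code of your own. Each camera call takes 0.05 s, during which the arm holds its last target. There are 200 camera calls.

TASK

Gauge the diameter of one steel test disc: press the spring plunger of the disc magazine fully home, once, then let it spring all the way back out, so that a single disc lies in front of the magazine's mouth. Then, with the fingertips, push that disc along the plate until it sits against both pins of the dial gauge with the gauge's feeler pressed in, and finish while holding it gently pressed there. Only push: lift and carry nothing, leave the other two discs in the magazine and do not disturb the other things on the bench.

Things in the scene. Friction and masses are not known exactly. Their poses are not given: they have to be found in the camera images.
- feeder: Disc feeder fixed to the bench: aluminium plate (top 12 mm above the bench) with a square grey magazine, 75 mm outside, walls up to 46 mm above the bench, holding three stacked discs. Origin: on the bench under the magazine's axis. The plunger enters at its +y side and pushes the lowest disc out of a low mouth at its -y side. A spring barrel lies along each side, out to x = +-56 mm
- outlet (a point): Where the disc's centre lies in the lane once the plunger was home: 69 mm from the magazine's axis along feeder -y. The lane is bare plate along the feeder's x axis, from x = -87 to +275 mm; the magazine's face (feeder y -37 mm) bounds it on one side, a steel fence 8 mm high (inner face y -102 mm, x -57 to +61 mm) on the other
- plunger (a joint): Slide of the spring plunger, m: 0 fully out (as it starts), 0.0754 fully home, along the feeder's -y axis. The spring pushes back with 6 N when out and 10 N when home; friction of the discs adds up to 6 N. Released, it springs back to 0 within a second
- plunger_pad (a point): Centre of the outer face of the plunger's black thumb pad. The face looks along the feeder's +y axis, is 46 mm wide (feeder x) and 38 mm high, 14 to 52 mm above the bench. It travels with the plunger at feeder x 0, from feeder y +150 mm (out) to +74 mm (home)
- disc1_centre (a point): Centre of the lowest disc, the one to be dispensed: solid round steel test disc, 60 mm diameter, 10 mm thick, 0.18 to 0.27 kg, lying flat (centre 17 mm above the bench)
- disc2_centre (a point): Centre of the next disc in the magazine (same kind); it drops to the bottom when the plunger has come back
- disc3_centre (a point): Centre of the top disc in the magazine (same kind)
- magazine_axis (a point): Point on the magazine's axis at the height of the lowest disc's centre
- gauge_seat (a point): Where the disc's centre is when it touches both gauge pins (17 mm above the bench): on the lane's centre line, 85 to 125 mm from the outlet along feeder +x. Its x axis is the push direction. Pins: 8 mm thick, 12.5 mm high, 27.5 mm ahead of the seat and 20 mm to either side; behind them a dark block 70 mm wide, 12 mm high, then the flat dial gauge
- feeler (a joint): Feeler of the dial gauge, between the pins, pointing at the disc; m: 0 fully out, 0.0038 with the disc on both pins. Its light spring (0.7 to 1.1 N) may push a free disc away again. The dial's needle turns with it
- loupe: bystander: black round loupe, 32 mm across, 26 mm high, on the base plate beside the magazine; origin at its underside
- gauge_pin: bystander: upright steel pin, 12 mm across, 30 mm high, beside it; origin at its underside
- micrometer: bystander: outside micrometer lying flat, 48x130x12 mm; origin at its underside
- ring1: bystander: steel bearing ring lying flat, 80 mm across, 16 mm high; origin at its underside
- oil_bottle: bystander: oil bottle with a spout, 42 mm across, 118 mm high; origin at its underside
- pen_1: bystander: pen, 135 mm long; origin at its underside
Things that resemble listed ones, but are neither listed nor needed, are in the scene too. Leave any green or purple look-alike of the part that bears disc3_centre alone.

How it is judged (in metres and radians):
On the way, in this order (a step that is already met when the one before it is completed fails the run):
1. the plunger is pushed fully home and the lowest disc is out in the lane (value of joint plunger above 0.072 m and horizontal distance between disc1_centre and outlet below 0.02 m).
2. the plunger has sprung back out, the disc lies near the mouth and the next disc has dropped to the bottom of the magazine (value of joint plunger below 0.003 m and horizontal distance between disc1_centre and outlet below 0.025 m and horizontal distance between each of disc2_centre, disc3_centre and magazine_axis below 0.006 m and z of disc2_centre in the frame of feeder below 0.0195 m and z of disc3_centre in the frame of feeder below 0.0295 m), for 0.1 s.
3. the disc is pushed onto both pins, with the feeler pressed in (horizontal distance between disc1_centre and gauge_seat below 0.003 m and value of joint feeler above 0.002 m), for 0.2 s.
At the end, for the whole second after the job is handed in: The dispensed disc lies flat, at rest, within 3 mm of the gauge seat with the feeler pressed in by more than 2 mm, and the fingers still press on it (more than 0.3 N); the plunger is fully out (within 3 mm) and the other two discs lie at the bottom of the magazine, within 6 mm of its axis (all of step 3 and contact force between the fingers and test_disc1 above 0.3 N and angle between disc1_centre's own z axis and vertical below 0.06 rad and linear speed of test_disc1 below 0.02 m/s and value of joint plunger below 0.003 m and horizontal distance between each of disc2_centre, disc3_centre and magazine_axis below 0.006 m and z of disc2_centre in the frame of feeder below 0.0195 m and z of disc3_centre in the frame of feeder below 0.0295 m); the arm keeps its last pose, push and grip.
It fails at once if the dispensed disc is lifted or tipped (more than 6 mm up or 0.25 rad) (z of disc1_centre in the frame of feeder above 0.023 m or angle between disc1_centre's own z axis and vertical above 0.25 rad).
It fails at once if a second disc leaves the magazine, or a disc in it is lifted (horizontal distance between any of disc2_centre, disc3_centre and magazine_axis above 0.015 m or z of disc2_centre in the frame of feeder above 0.033 m or z of disc3_centre in the frame of feeder above 0.043 m).
It fails at once if the plunger is pressed again once the disc has been pushed aside (x of disc1_centre in the frame of feeder above 0.035 m and value of joint plunger above 0.012 m).
It fails at once if the disc is pressed hard (over 40 N) (contact force between the fingers and test_disc1 above 40 N).
It fails at once if another thing on the bench is moved by more than 15 mm (distance of any of loupe, gauge_pin, micrometer, ring1, oil_bottle, pen_1 from where it was at the start of the episode above 0.015 m).
It also fails if it takes over 48 s, if anything falls off the work surface, if the arm or the gripper's body presses on something with over 40 N, if the wrist force passes 120 N, or if a joint passes its speed limit or range.

## Working session

There is one attempt and no reset: what is moved stays moved. The work goes in short steps, Python scripts to look and compute and a tool call to move; the robot and the scene stay as the last step left them, time stands still between calls to the robot, and variables do not carry over. Pictures are saved under pics/ and viewed, about 8 in all and at most 12, crops included, and the job is handed in when it is done.

Besides the shell and the picture viewer there is one more tool, called after "Request:" by a JSON object that holds its "fn" and its "kwargs", one argument or row to a line. arm_command: Moves the arm, as the interface text tells. Its arguments: {"type":"object","properties":{"increments":{"type":"array","items":{"type":"array"}}},"required":["increments"]}

```bash
ls; mkdir -p pics; cat > h.py <<'E'
import numpy as np, cv2
from bench import readout, imaging, arm
from scipy.spatial.transform import Rotation as R
def cam(n, st=None):
    i=imaging.camera_info(n); f=210/np.tan(np.radians(i['vfov'])/2)
    if n=='wrist':
        T=np.eye(4);T[:3,:3]=R.from_quat(st['ee_rot']).as_matrix();T[:3,3]=st['position'];T=T@np.array(i['T_tool_cam'])
        return f,i['cx'],i['cy'],T[:3,:3],T[:3,3],i
    r=np.array(i['rotation'])
    if r.shape!=(3,3): r=R.from_quat(r.ravel()).as_matrix()
    return f,i['cx'],i['cy'],r,np.array(i['eye']),i
def shot(n):
    st=readout.read_state(); p,d=imaging.get_image(n)
    return p,d,cam(n,st)
def ray(c,u,v,z):
    f,cx,cy,r,e,_=c; w=r@np.array([(u-cx)/f,(v-cy)/f,1]); return e+w*(z-e[2])/w[2]
def cloud(c,d):
    f,cx,cy,r,e,_=c; v,u=np.mgrid[:420,:560]
    return (np.stack([(u-cx)/f*d,(v-cy)/f*d,d],-1)@r.T)+e
E
python3 - <<'E'
from h import *
for n in('top','scene'):
    p,d,c=shot(n); cv2.imwrite(f'pics/{n}0.png',p); np.savez(f'{n}0.npz',p=p,d=d); print(n,c[5])
print(readout.read_state())
E
```

```text
pics
top {'vfov': 46.93625873476979, 'cx': 279.5188106401738, 'cy': 208.9595962859477, 'eye': array([ 408.41751471,   30.90794216, 1280.56855698]), 'rotation': array([ 0.70885659, -0.70214331,  0.04628054, -0.04873629])}
scene {'vfov': 46.54772556041084, 'cx': 273.64756233496536, 'cy': 209.21099858030314, 'eye': array([ 82.42223305, 649.7245085 , 996.16434761]), 'rotation': array([-0.30102943,  0.89376247, -0.31576272,  0.10422975])}
{'clock': 0.1, 'joints': array([-1.02641759e+00,  3.85498023e-01,  6.76783082e-03, -4.27517231e-04,
       -1.19402121e+00, -2.58609368e-01]), 'joint_vel': array([-7.86199056e-04, -2.31245859e-03,  2.78261289e-03,  6.34631248e-05,
        5.86736493e-04,  2.26619801e-03]), 'joint_efforts': array([ 2.44012972e-04, -3.93318844e+01,  1.88928884e+01,  4.19790789e+00,
       -2.61798399e-03,  1.05626910e-05]), 'position': array([ 176.05691819, -599.14527442,  230.32309837]), 'ee_rot': array([-0.0999449 ,  0.70004929,  0.10132722,  0.69976768]), 'contact_force': array([0.60695802, 0.01270293, 0.04687468]), 'wrist_torque': array([ 0.00955506,  0.01363494, -0.02031414]), 'gripper_width': 85.39526020417082}
```

View pics/top0.png

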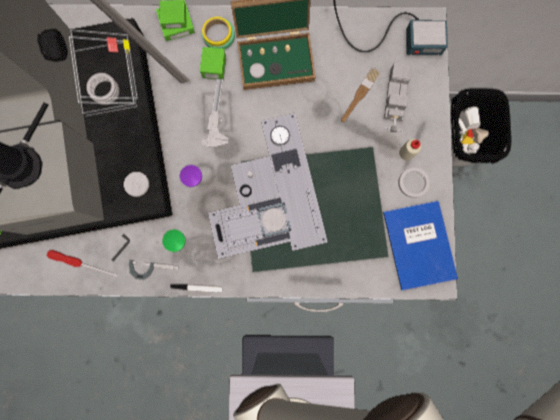

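View pics/scene0.png

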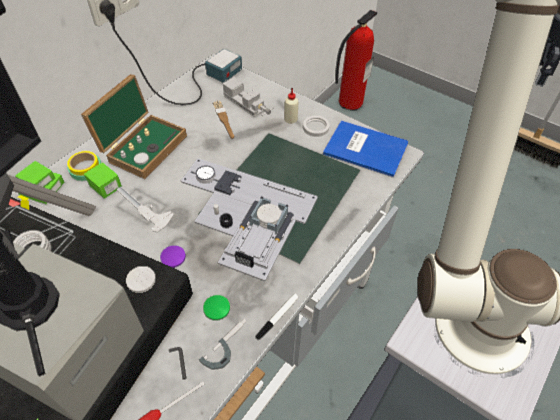

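The top view shows the feeder magazine at about (273,220), with the plunger pad at (219,232) to its left. The lane runs up from about (300,215) to the dial gauge at (280,134). The loupe is at (246,190). The green disc (174,240) and the purple one (191,176) are look-alikes on the bench, to be left alone. I'll enlarge the feeder.

```bash
python3 - <<'E'
from h import *
z=np.load('top0.npz');p=z['p'][100:265,195:345]
p=cv2.resize(p,None,fx=3.6,fy=3.6,interpolation=cv2.INTER_CUBIC);cv2.imwrite('pics/top0c.png',p)
E
```

```text
(no output)
```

View pics/top0c.png

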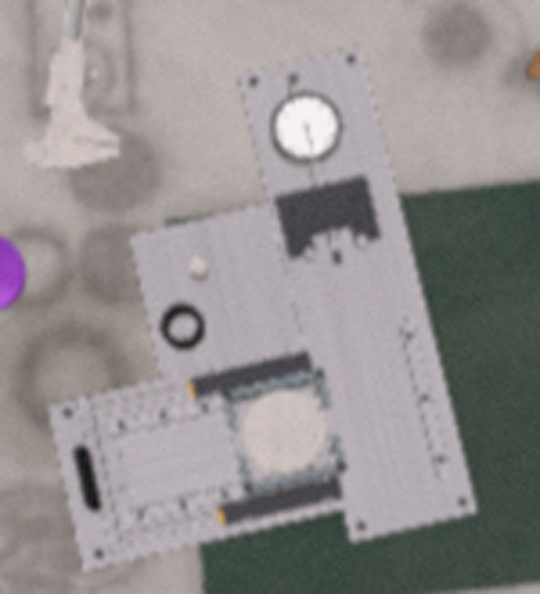

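The crop shows the top disc at crop (283,430), the pad at (88,477) with ends (80,448) and (97,509), the gauge pins at about (310,248) and (362,240), and the feeler tip at (337,257). Now I'll measure these.

```bash
python3 - <<'E'
from h import *
c=cam('top')
q=lambda u,v,z:ray(c,195+(u+.5)/3.6-.5,100+(v+.5)/3.6-.5,z)
D=dict(disc=q(283,430,42),pad=q(88,477,52),padA=q(80,448,52),padB=q(97,509,52),pinL=q(310,248,24),pinR=q(362,240,24),feel=q(337,257,18),
 plBL=q(349,541,12),plBR=q(475,512,12),plTL=q(238,75,12),plTR=q(365,50,12),magTL=q(228,388,46),magTR=q(324,372,46),magBL=q(246,490,46),magBR=q(342,470,46),dial=q(306,127,15),loupe=q(183,327,38),pin=q(199,267,42))
for k,v in D.items(): print(k,v.round(1))
# edges directions
a=lambda p,q:np.degrees(np.arctan2(*(D[q]-D[p])[[1,0]]))
print('x dir from plate R edge',a('plBR','plTR'),'L',a('plBL','plTL'),'mag',a('magBL','magTL'),a('magBR','magTR'),'pad->disc (y-)',a('pad','disc')+90,'top edge',a('plTR','plTL')-90,'pins',a('pinR','pinL')-90,a('magTR','magTL')-90)
O=(D['disc']+sum(D[k] for k in('magTL','magTR','magBL','magBR'))/4)/2
print('magc',sum(D[k] for k in('magTL','magTR','magBL','magBR'))/4)
for th in (12.,13,14):
  r=R.from_euler('z',th,degrees=True).as_matrix()
  print(th,{k:((v-O)@r).round(1)[:2].tolist() for k,v in D.items()})
d=np.load('top0.npz')['d'];P=cloud(c,d)
for k,(u,v) in dict(disc=(274,219),pad=(219,232),plate=(297,180)).items(): print(k,P[v,u].round(1))
E
```

```text
disc [549.5  51.9  42. ]
pad [513.6 189.4  52. ]
padA [534.2 195.6  52. ]
padB [491.  182.4  52. ]
pinL [686.6  33.9  24. ]
pinR [693.   -4.4  24. ]
feel [681.3  13.9  18. ]
plBL [472.2   3.5  12. ]
plBR [494.1 -88.1  12. ]
plTL [821.9  89.4  12. ]
plTR [842.3  -6.2  12. ]
magTL [578.9  91.6  46. ]
magTR [591.1  23.   46. ]
magBL [505.9  77.7  46. ]
magBR [520.8   9.6  46. ]
dial [781.1  37.8  15. ]
loupe [624.3 125.3  38. ]
pin [667.8 114.2  42. ]
x dir from plate R edge 13.236471336379054 L 13.801456319320275 mag 10.803661303736508 10.775198772559406 pad->disc (y-) 14.638867010255026 top edge 12.028778635468939 pins 9.444612394802206 10.093498981399634
magc [549.19213664  50.44363973  46.        ]
12.0 {'disc': [0.3, 0.7], 'pad': [-6.2, 142.6], 'padA': [15.2, 144.4], 'padB': [-29.8, 140.5], 'pinL': [130.7, -45.5], 'pinR': [128.9, -84.2], 'feel': [121.3, -63.9], 'plBL': [-85.4, -30.6], 'plBR': [-83.0, -124.7], 'plTL': [274.5, -19.2], 'plTR': [274.6, -117.0], 'magTL': [37.3, 33.4], 'magTR': [35.0, -36.3], 'magBL': [-37.0, 34.9], 'magBR': [-36.6, -34.8], 'dial': [223.9, -61.3], 'loupe
[... 269 characters left out ...]
-24.0], 'plTR': [272.5, -121.8], 'magTL': [37.9, 32.7], 'magTR': [34.4, -36.9], 'magBL': [-36.4, 35.6], 'magBR': [-37.2, -34.1], 'dial': [222.8, -65.2], 'loupe': [89.7, 55.3], 'pin': [129.6, 34.7]}
14 {'disc': [0.3, 0.7], 'pad': [-1.3, 142.7], 'padA': [20.2, 143.8], 'padB': [-24.9, 141.4], 'pinL': [129.0, -50.0], 'pinR': [125.9, -88.7], 'feel': [119.0, -68.1], 'plBL': [-86.4, -27.6], 'plBR': [-87.3, -121.8], 'plTL': [273.7, -28.8], 'plTR': [270.3, -126.5], 'magTL': [38.5, 32.0], 'magTR': [33.7, -37.5], 'magBL': [-35.7, 36.2], 'magBR': [-37.8, -33.5], 'dial': [221.6, -69.1], 'loupe': [90.6, 53.7], 'pin': [130.2, 32.5]}
disc [549.7  50.   42.2]
pad [513.9 189.5  52.7]
plate [658.8  -9.8  10. ]
```

```bash
cat >> h.py <<'E'
TH=14.; FO=np.array([549.4,51.,0]); FR=R.from_euler('z',TH,degrees=True).as_matrix()
def W(x,y,z): return FO+FR@np.array([x,y,z],float)
def F(p): return FR.T@(np.array(p)-FO)
def show():
    s=readout.read_state(); m=R.from_quat(s['ee_rot']).as_matrix()
    print('t',round(float(s['clock']),2),'pos',s['position'].round(1),'feeder',F(s['position']).round(1),'toolx',m[:,0].round(3),'jaw yaw in feeder',round(float(np.degrees(np.arctan2(m[1,1],m[0,1]))-TH),1),'F',s['contact_force'].round(1),'Ff',(FR.T@s['contact_force']).round(1),'w',round(float(s['gripper_width']),1),'j6',s['joints'][5].round(2))
    return s
E
python3 - <<'E'
from h import *
s=show(); P=s['position']
for a in [(0,185,200),(0,185,24),(0,-69,150),(-45,-69,14)]: w=W(*a);print(a,w.round(1),(w-P).round(1))
print(imaging.camera_info('wrist')['T_tool_cam'].round(2))
c=cam('top');d=np.load('top0.npz')['d'];Q=cloud(c,d).reshape(-1,3)[d.ravel()>0]
for y in range(-500,600,50):
    m=(Q[:,1]>y)&(Q[:,1]<y+50); print(y,[ (lambda k:int(Q[k,2].max()) if k.any() else None)(m&(Q[:,0]>x)&(Q[:,0]<x+50)) for x in range(250,900,50)])
E
```

```text
t 0.1 pos [ 176.1 -599.1  230.3] feeder [-519.5 -540.5  230.3] toolx [-0.001  0.002 -1.   ] jaw yaw in feeder 92.4 F [0.6 0.  0. ] Ff [ 0.6 -0.1  0. ] w 85.4 j6 -0.26
(0, 185, 200) [504.6 230.5 200. ] [328.6 829.6 -30.3]
(0, 185, 24) [504.6 230.5  24. ] [ 328.6  829.6 -206.3]
(0, -69, 150) [566.1 -16.  150. ] [390.  583.2 -80.3]
(-45, -69, 14) [522.4 -26.8  14. ] [ 346.4  572.3 -216.3]
[[   0.     -0.29    0.96 -142.67]
 [   1.      0.     -0.     -0.66]
 [  -0.      0.96    0.29  -75.52]
 [   0.      0.      0.      1.  ]]
-500 [-738, -742, None, None, None, None, None, None, None, None, None, None, None]
-450 [-735, 1, 15, 18, 15, 14, 5, 6, 5, 7, 8, 5, 4]
-400 [592, 0, 15, 19, 19, 19, 17, 20, 19, 6, 7, 6, 5]
-350 [622, None, 18, 19, 18, 19, 20, 20, 22, 116, 93, 6, 14]
-300 [-739, -7, 18, 18, 17, 20, 18, 22, 22, 98, 78, 47, 57]
-250 [-737, 0, 5, 6, 8, 17, 16, 9, 8, 8, 33, 31, 55]
-200 [701, 1, 6, 6, 14, 9, 10, 10, 10, 9, 8, 9, 13]
-150 [729, 0, 4, 6, 9, 9, 8, 11, 9, 10, 6, 15, 11]
-100 [720, -99, 5, 8, 15, 24, 26, 18, 10, 8, 7, 6, 6]
-50 [-735, -99, 6, 7, 19, 18, 23, 26, 28, 30, 17, 17, 9]
0 [-734, 0, 6, 9, 34, 50, 52, 36, 30, 29, 34, 33, 7]
50 [-735, 3, 7, 8, 35, 51, 54, 34, 22, 29, 33, 31, 6]
100 [-733, -1, 6, 9, 32, 26, 35, 41, 46, 18, 7, 5, 6]
150 [-735, -734, 19, 7, 53, 55, 33, 14, 16, 13, 8, 13, 7]
200 [-736, -739, 19, 6, 14, 50, 17, 6, 14, 7, 11, 12, 11]
250 [-734, -2, 19, 8, 13, 15, 5, 14, 16, 9, 5, 5, 7]
300 [-737, 2, 17, 15, 15, 15, 96, 96, 97, 86, 8, 6, 6]
350 [-733, -5, 13, 15, 7, 91, 101, 107, 107, 97, 97, 147, 147]
400 [-733, -736, 13, 16, 12, 94, 98, 106, 105, 99, 98, 175, 143]
450 [-738, -738, 7, 19, 11, 275, 278, 277, 276, 97, 96, 205, 131]
500 [-735, -5, 8, 21, 7, 278, 279, 320, 288, 314, 464, 461, 452]
550 [-738, 0, 6, 27, 23, 278, 322, 398, 387, 311, 438, None, 448]
```

Request:
{"fn": "arm_command", "kwargs": {
  "increments": [
    [[0, 0, 8], [30, 30, 0], 1],
    [[0, 0, 16], [65, 65, 0], 1],
    [[0, 0, 24], [100, 100, 0], 1],
    [[0, 0, 32], [135, 135, 0], 1],
    [[0, 0, 40], [165, 165, 0], 1]
  ]
}}

```text
clock: 0.6
position: [342.2, -432.2, 230.0]
ee_rot: [-0.335, 0.623, 0.337, 0.622]
contact_force: [0.5, -0.1, 0.1]
gripper_width: 12.3
```

Request:
{"fn": "arm_command", "kwargs": {
  "increments": [
    [[0, 0, 8], [20, 45, 0], 1],
    [[0, 0, 16], [40, 90, 0], 1],
    [[0, 0, 24], [60, 135, 0], 1],
    [[0, 0, 32], [80, 180, 0], 1],
    [[0, 0, 40], [100, 225, 0], 1]
  ]
}}

```text
clock: 1.1
position: [442.3, -205.2, 229.8]
ee_rot: [-0.529, 0.469, 0.531, 0.468]
contact_force: [0.1, -1.4, 0.1]
gripper_width: 0.3
```

Request:
{"fn": "arm_command", "kwargs": {
  "increments": [
    [[0, 0, 2], [10, 45, -5], 1],
    [[0, 0, 4], [20, 90, -10], 1],
    [[0, 0, 5], [30, 135, -15], 1],
    [[0, 0, 6], [40, 180, -20], 1],
    [[0, 0, 7], [50, 225, -25], 1]
  ]
}}

```text
clock: 1.6
position: [492.1, 21.8, 204.5]
ee_rot: [-0.557, 0.436, 0.558, 0.434]
contact_force: [0.0, -1.1, -0.1]
gripper_width: -0.2
```

```bash
python3 - <<'E'
from h import *
s=show(); print((W(0,185,150)-s['position']).round(1))
E
```

```text
t 1.6 pos [492.1  21.8 204.5] feeder [-62.7 -14.5 204.5] toolx [-0.003 -0.    -1.   ] jaw yaw in feeder -179.9 F [ 0.  -1.1 -0.1] Ff [-0.3 -1.  -0.1] w -0.2 j6 -0.13
[ 12.5 208.8 -54.5]
```

Request:
{"fn": "arm_command", "kwargs": {
  "increments": [
    [[0, 0, 0], [3, 45, 0], 1],
    [[0, 0, 0], [6, 90, 0], 1],
    [[0, 0, 0], [9, 135, 0], 1],
    [[0, 0, 0], [11, 180, 0], 1],
    [[0, 0, 0], [12, 213, 0], 1]
  ]
}}

```text
clock: 2.1
position: [503.7, 237.3, 204.0]
ee_rot: [-0.557, 0.435, 0.559, 0.433]
contact_force: [1.4, 0.8, 0.6]
gripper_width: -0.0
```

Request:
{"fn": "arm_command", "kwargs": {
  "increments": [
    [[0, 0, 0], [0, 0, -40], 1],
    [[0, 0, 0], [0, 0, -80], 1],
    [[0, 0, 0], [0, 0, -120], 1],
    [[0, 0, 0], [0, 0, -150], 1],
    [[0, 0, 0], [0, 0, -174], 1]
  ]
}}

```text
clock: 2.6
position: [502.6, 236.5, 27.6]
ee_rot: [-0.557, 0.437, 0.559, 0.432]
contact_force: [0.6, -0.2, -0.2]
gripper_width: -0.0
```

```bash
python3 - <<'E'
from h import *
s=show(); print((W(0,165,28)-s['position']).round(1),(W(0,88,28)-W(0,165,28)).round(1))
p,d,c=shot('wrist'); cv2.imwrite('pics/w1.png',p)
p,d,c=shot('scene'); cv2.imwrite('pics/s1.png',cv2.resize(p[150:330,150:390],None,fx=3,fy=3,interpolation=cv2.INTER_CUBIC))
E
```

```text
t 2.6 pos [502.6 236.5  27.6] feeder [ -0.5 191.3  27.6] toolx [-0.006 -0.003 -1.   ] jaw yaw in feeder -179.8 F [ 0.6 -0.2 -0.2] Ff [ 0.5 -0.3 -0.2] w -0.0 j6 -0.48
[  6.8 -25.4   0.4] [ 18.6 -74.7   0. ]
```

View pics/w1.png

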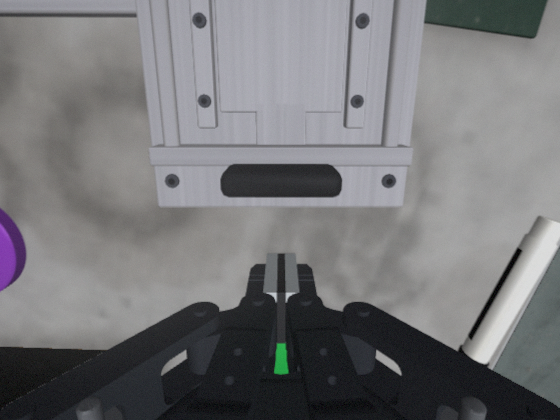

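The pad is centred at u=281 (221–341, v 180), and the closed fingertips are also at u=281, so they are aligned. Now pressing the plunger.

Request:
{"fn": "arm_command", "kwargs": {
  "increments": [
    [[0, 0, 0], [3, -10, 0], 1],
    [[0, 0, 0], [6, -23, 0], 1],
    [[0, 0, 0], [8, -31, 0], 1],
    [[0, 0, 0], [10, -38, 0], 1],
    [[0, 0, 0], [11, -45, 0], 1]
  ]
}}

```text
clock: 3.2
position: [512.9, 191.9, 27.6]
ee_rot: [-0.555, 0.437, 0.559, 0.433]
contact_force: [-4.4, 11.4, -1.9]
gripper_width: 0.2
```

```bash
python3 -c "
from h import *
show()"
```

```text
t 3.2 pos [512.9 191.9  27.6] feeder [ -1.3 145.6  27.6] toolx [-0.008 -0.001 -1.   ] jaw yaw in feeder -179.9 F [-4.4 11.4 -1.9] Ff [-1.5 12.2 -1.9] w 0.2 j6 -0.4
```

Contact force is 12 N as expected, so I'll continue another ~55 mm and then creep to the stop.

Request:
{"fn": "arm_command", "kwargs": {
  "increments": [
    [[0, 0, 0], [2, -8, 0], 1],
    [[0, 0, 0], [4, -16, 0], 1],
    [[0, 0, 0], [6, -24, 0], 1],
    [[0, 0, 0], [8, -32, 0], 1],
    [[0, 0, 0], [10, -40, 0], 1]
  ]
}}

```text
clock: 3.7
position: [522.7, 154.0, 28.1]
ee_rot: [-0.555, 0.435, 0.56, 0.435]
contact_force: [-5.4, 13.3, -4.6]
gripper_width: -0.1
```

Request:
{"fn": "arm_command", "kwargs": {
  "increments": [
    [[0, 0, 0], [1, -4, 0], 1],
    [[0, 0, 0], [2, -7, 0], 1],
    [[0, 0, 0], [3, -10, 0], 1],
    [[0, 0, 0], [3, -12, 0], 1],
    [[0, 0, 0], [3, -13, 0], 1]
  ]
}}

```text
clock: 4.2
position: [525.5, 143.0, 28.2]
ee_rot: [-0.554, 0.434, 0.56, 0.437]
contact_force: [-4.2, 12.4, -6.3]
gripper_width: 0.1
```

```bash
python3 -c "
from h import *
show()
p,d,c=shot('top'); cv2.imwrite('pics/t2.png',cv2.resize(p[100:265,195:345],None,fx=3.6,fy=3.6,interpolation=cv2.INTER_CUBIC))"
```

```text
t 4.2 pos [525.5 143.   28.2] feeder [-0.9 95.  28.2] toolx [-0.004  0.009 -1.   ] jaw yaw in feeder -180.1 F [-4.2 12.4 -6.3] Ff [-1.1 13.  -6.3] w 0.1 j6 -0.3
```

Request:
{"fn": "arm_command", "kwargs": {
  "increments": [
    [[0, 0, 0], [0.5, -2, 0], 1],
    [[0, 0, 0], [1, -4, 0], 1],
    [[0, 0, 0], [1.5, -6, 0], 1],
    [[0, 0, 0], [2, -8, 0], 1],
    [[0, 0, 0], [2, -8, 0], 1]
  ]
}}

```text
clock: 4.75
position: [527.2, 136.7, 28.3]
ee_rot: [-0.553, 0.433, 0.56, 0.439]
contact_force: [-3.4, 11.2, -4.9]
gripper_width: 0.0
```

```bash
python3 -c "
from h import *
show()"
```

```text
t 4.75 pos [527.2 136.7  28.3] feeder [-0.8 88.5 28.3] toolx [-0.003  0.013 -1.   ] jaw yaw in feeder -180.2 F [-3.4 11.2 -4.9] Ff [-0.6 11.6 -4.9] w 0.0 j6 -0.29
```

Request:
{"fn": "arm_command", "kwargs": {
  "increments": [
    [[0, 0, 0], [0.5, -2, 0], 1],
    [[0, 0, 0], [1, -4, 0], 1],
    [[0, 0, 0], [1.2, -5, 0], 1],
    [[0, 0, 0], [1.5, -6, 0], 1],
    [[0, 0, 0], [1.5, -6, 0], 1]
  ]
}}

```text
clock: 5.25
position: [528.2, 133.2, 28.4]
ee_rot: [-0.552, 0.432, 0.561, 0.441]
contact_force: [-4.0, 14.9, -6.0]
gripper_width: 0.2
```

```bash
python3 -c "
from h import *
show()"
```

```text
t 5.25 pos [528.2 133.2  28.4] feeder [-0.7 84.9 28.4] toolx [-0.002  0.018 -1.   ] jaw yaw in feeder -180.3 F [-4.  14.9 -6. ] Ff [-0.3 15.4 -6. ] w 0.2 j6 -0.27
```

Request:
{"fn": "arm_command", "kwargs": {
  "increments": [
    [[0, 0, 0], [0.5, -2, 0], 1],
    [[0, 0, 0], [1, -4, 0], 1],
    [[0, 0, 0], [1.5, -6, 0], 1],
    [[0, 0, 0], [1.8, -7, 0], 1],
    [[0, 0, 0], [1.8, -7, 0], 1]
  ]
}}

```text
clock: 5.75
position: [528.4, 133.0, 28.5]
ee_rot: [-0.55, 0.429, 0.562, 0.445]
contact_force: [-14.0, 32.5, -4.0]
gripper_width: -0.0
```

```bash
python3 -c "
from h import *
show()
p,d,c=shot('top'); cv2.imwrite('pics/t3.png',cv2.resize(p[100:265,195:345],None,fx=3.6,fy=3.6,interpolation=cv2.INTER_CUBIC))"
```

```text
t 5.75 pos [528.4 133.   28.5] feeder [-0.6 84.6 28.5] toolx [-0.001  0.028 -1.   ] jaw yaw in feeder -180.4 F [-14.   32.5  -4. ] Ff [-5.8 34.9 -4. ] w -0.0 j6 -0.26
```

View pics/t3.png

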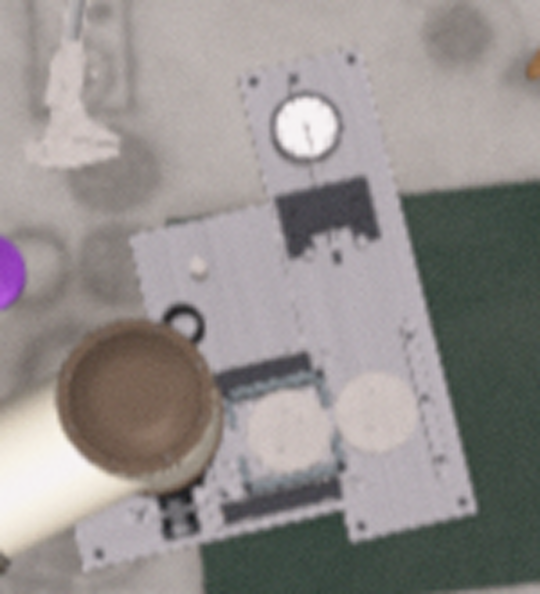

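The force rose to 35 N with no further movement, so the plunger is at its hard stop. The disc lies in the lane at crop (376,412). Now I'll back off and then rise.

Request:
{"fn": "arm_command", "kwargs": {
  "increments": [
    [[0, 0, 0], [-4, 15, 0], 1],
    [[0, 0, 0], [-9, 36, 0], 1],
    [[0, 0, 0], [-15, 60, 0], 1],
    [[0, 0, 0], [-21, 84, 0], 1],
    [[0, 0, 0], [-26, 106, 0], 1]
  ]
}}

```text
clock: 6.3
position: [502.8, 239.6, 29.9]
ee_rot: [-0.55, 0.429, 0.562, 0.445]
contact_force: [0.3, -0.2, 0.2]
gripper_width: 0.3
```

Request:
{"fn": "arm_command", "kwargs": {
  "increments": [
    [[0, 0, 0], [0, 0, 40], 1],
    [[0, 0, 0], [0, 0, 80], 1],
    [[0, 0, 0], [0, 0, 115], 0.8],
    [[0, 0, 0], [0, 0, 135], 0.8],
    [[0, 0, 0], [0, 0, 140], 0.8]
  ]
}}

```text
clock: 6.8
position: [504.4, 239.8, 174.2]
ee_rot: [-0.55, 0.426, 0.561, 0.448]
contact_force: [0.5, -0.0, -0.5]
gripper_width: 17.1
```

```bash
python3 - <<'E'
from h import *
s=show(); c=cam('top')
q=lambda u,v,z:ray(c,195+(u+.5)/3.6-.5,100+(v+.5)/3.6-.5,z)
print('disc1 feeder',F(q(376,412,22)).round(1))
for a in [(-60,-69,168),(-62,-69,14)]: print(a,(W(*a)-s['position']).round(1))
E
```

```text
t 6.8 pos [504.4 239.8 174.2] feeder [  2.  194.1 174.2] toolx [ 0.008  0.034 -0.999] jaw yaw in feeder -180.4 F [ 0.5 -0.  -0.5] Ff [ 0.5 -0.2 -0.5] w 17.1 j6 -0.47
disc1 feeder [ -0.3 -68.2  22. ]
(-60, -69, 168) [   3.5 -270.3   -6.2]
(-62, -69, 14) [   1.6 -270.8 -160.2]
```

Request:
{"fn": "arm_command", "kwargs": {
  "increments": [
    [[0, 0, -8], [0, -40, 0], 0.65],
    [[0, 0, -16], [0, -80, 0], 0.65],
    [[0, 0, -24], [0, -120, 0], 0.65],
    [[0, 0, -32], [0, -150, 0], 0.65],
    [[0, 0, -40], [0, -180, 0], 0.65]
  ]
}}

```text
clock: 7.3
position: [503.4, 57.6, 173.5]
ee_rot: [-0.369, 0.59, 0.372, 0.614]
contact_force: [0.2, -0.1, -0.1]
gripper_width: 30.0
```

Request:
{"fn": "arm_command", "kwargs": {
  "increments": [
    [[0, 0, -8], [1, -25, 0], 0.65],
    [[0, 0, -16], [2, -50, 0], 0.65],
    [[0, 0, -24], [3, -70, 0], 0.65],
    [[0, 0, -32], [3, -85, 0], 0.65],
    [[0, 0, -40], [3, -91, 0], 0.65]
  ]
}}

```text
clock: 7.8
position: [505.4, -35.4, 172.7]
ee_rot: [-0.142, 0.682, 0.137, 0.704]
contact_force: [0.0, 0.2, -0.5]
gripper_width: 29.9
```

```bash
cat >> h.py <<'E'
def goal(a,jaw=90):
    s=show(); t=np.radians(TH+jaw); j=np.array([np.cos(t),np.sin(t),0]); x=np.array([0,0,-1.])
    m=np.stack([x,j,np.cross(x,j)],1)
    rv=(R.from_matrix(m)*R.from_quat(s['ee_rot']).inv()).as_rotvec(degrees=True)
    print('to',a,'turn',rv.round(1),'shift',(W(*a)-s['position']).round(1))
E
python3 - <<'E'
from h import *
goal((-62,-69,100))
p,d,c=shot('wrist'); cv2.imwrite('pics/w4.png',p)
E
```

```text
t 7.8 pos [505.4 -35.4 172.7] feeder [-63.6 -73.2 172.7] toolx [ 0.032 -0.002 -0.999] jaw yaw in feeder 98.7 F [ 0.   0.2 -0.5] Ff [ 0.1  0.2 -0.5] w 29.9 j6 -1.44
to (-62, -69, 100) turn [ 0.2  1.8 -8.7] shift [  0.5   4.4 -72.7]
```

View pics/w4.png

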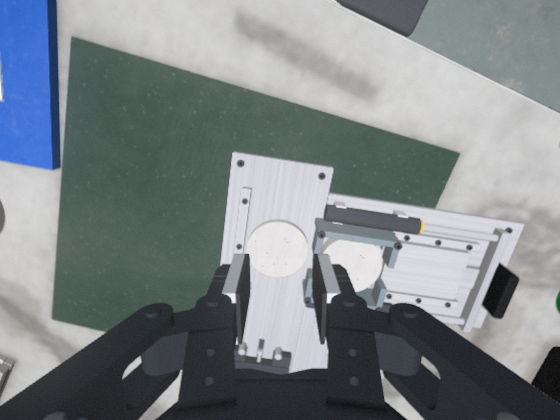

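The wrist view shows the dispensed disc at (277,249) in the lane, the plunger pad sprung back at (500,292), the magazine disc at (352,265), and the gauge pins and feeler at the bottom, near (240..280,353). I'll compute the disc position and descend behind it.

```bash
python3 - <<'E'
from h import *
s=readout.read_state(); c=cam('wrist',s)
for n,u,v,z in [('disc1',277,249,22),('d1L',247,249,22),('d1R',308,249,22),('magdisc',352,265,32),('plateTL',235,153,12),('plateTR',333,168,12),('feeler',261,344,18),('pinA',240,353,24),('pinB',279,353,24),('fence top',246,188,20),('padtop',500,278,52)]: print(n,F(ray(c,u,v,z)).round(1))
E
```

```text
disc1 [ -2.  -70.5  22. ]
d1L [  2.6 -99.4  22. ]
d1R [ -6.7 -40.7  22. ]
magdisc [-1.3  2.1 32. ]
plateTL [ -86.9 -122.    12. ]
plateTR [-86.8 -30.9  12. ]
feeler [116.7 -70.9  18. ]
pinA [127.1 -92.3  24. ]
pinB [120.2 -50.3  24. ]
fence top [ -57.8 -107.6   20. ]
padtop [-19.3 128.7  52. ]
```

Request:
{"fn": "arm_command", "kwargs": {
  "increments": [
    [[0, 0.4, -2], [0, 1, -15], 0.65],
    [[0, 0.8, -4], [0, 2, -30], 0.65],
    [[0, 1.2, -6], [0, 3, -45], 0.65],
    [[0.1, 1.8, -8.7], [0, 4, -60], 0.65],
    [[0.2, 1.8, -8.7], [0, 4, -72], 0.65]
  ]
}}

```text
clock: 8.35
position: [504.8, -31.6, 99.4]
ee_rot: [-0.086, 0.702, 0.086, 0.701]
contact_force: [-0.2, 0.5, -0.1]
gripper_width: 29.7
```

```bash
python3 - <<'E'
from h import *
goal((-62,-69,15))
p,d,c=shot('wrist'); cv2.imwrite('pics/w5.png',p)
E
```

```text
t 8.35 pos [504.8 -31.6  99.4] feeder [-63.2 -69.3  99.4] toolx [-0.001 -0.001 -1.   ] jaw yaw in feeder 89.9 F [-0.2  0.5 -0.1] Ff [-0.1  0.5 -0.1] w 29.7 j6 -1.59
to (-62, -69, 15) turn [ 0.1 -0.1  0.1] shift [  1.1   0.6 -84.4]
```

View pics/w5.png

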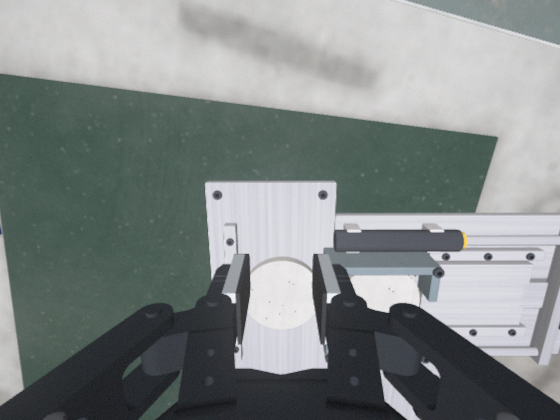

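The disc is at (280,294), and the fingers at 237 and 326 are symmetric about it. I'll narrow the gap to ~20 mm for clearance to the magazine and descend.

Request:
{"fn": "arm_command", "kwargs": {
  "increments": [
    [[0, 0, 0], [0, 0, -20], 0.77],
    [[0, 0, 0], [0, 0, -40], 0.77],
    [[0, 0, 0], [1, 0, -60], 0.77],
    [[0, 0, 0], [1, 0, -74], 0.77],
    [[0, 0, 0], [1, 0, -80], 0.77]
  ]
}}

```text
clock: 8.9
position: [503.6, -32.1, 16.4]
ee_rot: [-0.087, 0.704, 0.086, 0.699]
contact_force: [0.2, -0.4, -0.1]
gripper_width: 19.5
```

Request:
{"fn": "arm_command", "kwargs": {
  "increments": [
    [[0, 0, 0], [0, 0, -1], 0.77],
    [[0, 0, 0], [0, 0, -2], 0.77],
    [[0, 0, 0], [0, 0, -3], 0.77],
    [[0, 0, 0], [0, 0, -4], 0.77],
    [[0, 0, 0], [0, 0, -4], 0.77]
  ]
}}

```text
clock: 9.4
position: [503.7, -32.0, 12.8]
ee_rot: [-0.087, 0.704, 0.086, 0.699]
contact_force: [1.6, -0.1, 0.3]
gripper_width: 19.4
```

```bash
python3 - <<'E'
from h import *
goal((-42,-69,15)); print(FR[:,0].round(3))
p,d,c=shot('top'); cv2.imwrite('pics/t6.png',cv2.resize(p[100:265,195:345],None,fx=3.6,fy=3.6,interpolation=cv2.INTER_CUBIC))
E
```

```text
t 9.4 pos [503.7 -32.   12.8] feeder [-64.4 -69.5  12.8] toolx [-0.007 -0.002 -1.   ] jaw yaw in feeder 90.0 F [ 1.6 -0.1  0.3] Ff [ 1.5 -0.5  0.3] w 19.4 j6 -1.58
to (-42, -69, 15) turn [ 0.1 -0.4 -0. ] shift [21.6  5.9  2.2]
[0.97  0.242 0.   ]
```

Request:
{"fn": "arm_command", "kwargs": {
  "increments": [
    [[0, -0.2, 0], [6, 1.6, 1], 0.77],
    [[0, -0.4, 0], [12, 3.2, 1.5], 0.77],
    [[0, -0.4, 0], [18, 4.8, 1.5], 0.77],
    [[0, -0.4, 0], [24, 6.3, 1.5], 0.77],
    [[0, -0.4, 0], [30, 7.8, 1.5], 0.77]
  ]
}}

```text
clock: 9.95
position: [533.8, -24.2, 14.1]
ee_rot: [-0.087, 0.702, 0.086, 0.701]
contact_force: [-1.4, -0.3, 0.7]
gripper_width: 19.4
```

Request:
{"fn": "arm_command", "kwargs": {
  "increments": [
    [[0, 0, 0], [7, 1.8, 0], 0.77],
    [[0, 0, 0], [14, 3.5, 0], 0.77],
    [[0, 0, 0], [21, 5.2, 0], 0.77],
    [[0, 0, 0], [28, 7, 0], 0.77],
    [[0, 0, 0], [35, 8.7, 0], 0.77]
  ]
}}

```text
clock: 10.45
position: [569.3, -15.4, 13.9]
ee_rot: [-0.087, 0.702, 0.086, 0.701]
contact_force: [-0.6, 0.1, -0.4]
gripper_width: 19.9
```

```bash
python3 - <<'E'
from h import *
goal((40,-69,14.5))
p,d,c=shot('top'); cv2.imwrite('pics/t7.png',cv2.resize(p[100:265,195:345],None,fx=3.6,fy=3.6,interpolation=cv2.INTER_CUBIC))
E
```

```text
t 10.45 pos [569.3 -15.4  13.9] feeder [  3.3 -69.2  13.9] toolx [-0.001 -0.002 -1.   ] jaw yaw in feeder 90.0 F [-0.6  0.1 -0.4] Ff [-0.6  0.3 -0.4] w 19.9 j6 -1.59
to (40, -69, 14.5) turn [ 0.1 -0.1 -0. ] shift [35.6  9.1  0.6]
```

View pics/t7.png

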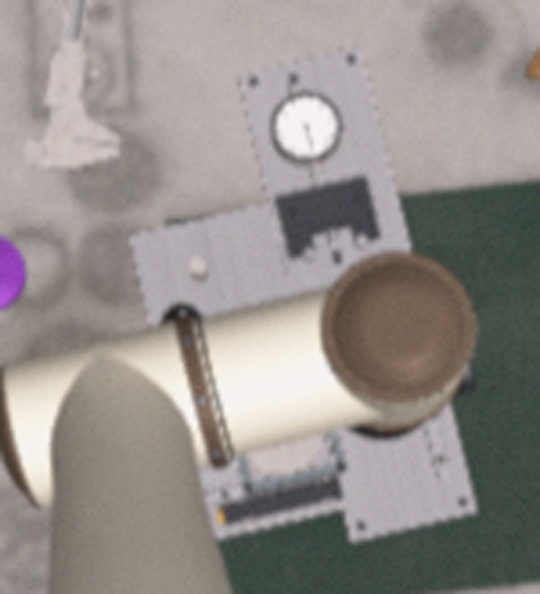

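The wrist hides the disc from above, so I'll use the scene camera. Continuing 40 mm.

Request:
{"fn": "arm_command", "kwargs": {
  "increments": [
    [[0, 0, 0], [7, 1.8, 0], 0.77],
    [[0, 0, 0], [14, 3.5, 0], 0.77],
    [[0, 0, 0], [21, 5.3, 0], 0.77],
    [[0, 0, 0], [28, 7, 0.3], 0.77],
    [[0, 0, 0], [35, 8.8, 0.3], 0.77]
  ]
}}

```text
clock: 11.0
position: [606.6, -6.0, 14.4]
ee_rot: [-0.087, 0.701, 0.086, 0.702]
contact_force: [-0.6, -0.0, -0.9]
gripper_width: 19.7
```

```bash
python3 - <<'E'
from h import *
goal((60,-69,14.5))
p,d,c=shot('scene'); np.savez('s8.npz',p=p,d=d); cv2.imwrite('pics/s8.png',cv2.resize(p[140:260,160:320],None,fx=5,fy=5,interpolation=cv2.INTER_CUBIC))
p,d,c=shot('wrist'); cv2.imwrite('pics/w8.png',p)
E
```

```text
t 11.0 pos [606.6  -6.   14.4] feeder [ 41.7 -69.1  14.4] toolx [ 0.001 -0.002 -1.   ] jaw yaw in feeder 90.1 F [-0.6 -0.  -0.9] Ff [-0.6  0.1 -0.9] w 19.7 j6 -1.59
to (60, -69, 14.5) turn [ 0.1  0.1 -0.1] shift [17.7  4.6  0.1]
```

View pics/s8.png

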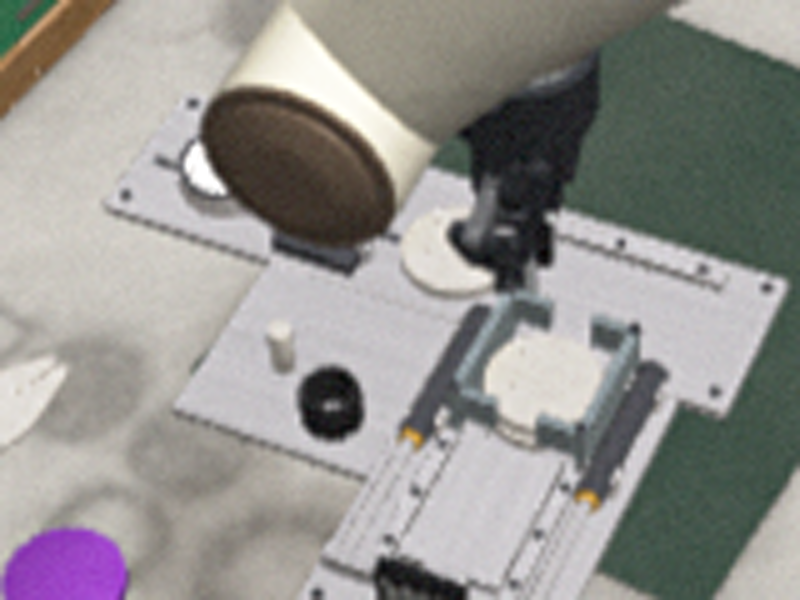

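The scene view shows the disc nested against the fingers (left edge at crop (401,252)) just short of the feeler tip at (388,238). The magazine discs and plunger pad are in place. Creeping forward with force checks.

Request:
{"fn": "arm_command", "kwargs": {
  "increments": [
    [[0, 0, 0], [1.6, 0.4, 0], 0.77],
    [[0, 0, 0], [3.2, 0.8, 0], 0.77],
    [[0, 0, 0], [4.8, 1.2, 0], 0.77],
    [[0, 0, 0], [6.4, 1.6, 0], 0.77],
    [[0, 0, 0], [7, 1.8, 0], 0.77]
  ]
}}

```text
clock: 11.6
position: [614.7, -4.0, 14.6]
ee_rot: [-0.087, 0.701, 0.086, 0.703]
contact_force: [-0.6, -1.4, -0.6]
gripper_width: 19.5
```

Request:
{"fn": "arm_command", "kwargs": {
  "increments": [
    [[0, 0, 0], [0.8, 0.2, 0], 0.77],
    [[0, 0, 0], [1.6, 0.4, 0], 0.77],
    [[0, 0, 0], [2.4, 0.6, 0], 0.77],
    [[0, 0, 0], [2.9, 0.7, 0], 0.77],
    [[0, 0, 0], [2.9, 0.7, 0], 0.77]
  ]
}}

```text
clock: 12.1
position: [617.7, -3.2, 14.6]
ee_rot: [-0.087, 0.701, 0.086, 0.703]
contact_force: [-0.9, -0.3, -0.7]
gripper_width: 20.0
```

```bash
python3 - <<'E'
from h import *
goal((60,-69,14.5))
E
```

```text
t 12.1 pos [617.7  -3.2  14.6] feeder [ 53.1 -69.2  14.6] toolx [ 0.003 -0.002 -1.   ] jaw yaw in feeder 90.1 F [-0.9 -0.3 -0.7] Ff [-1.  -0.  -0.7] w 20.0 j6 -1.59
to (60, -69, 14.5) turn [ 0.1  0.2 -0.1] shift [ 6.6  1.8 -0.1]
```

Request:
{"fn": "arm_command", "kwargs": {
  "increments": [
    [[0, 0, 0], [0.7, 0.2, 0], 0.77],
    [[0, 0, 0], [1.4, 0.4, 0], 0.77],
    [[0, 0, 0], [2.1, 0.5, 0], 0.77],
    [[0, 0, 0], [2.5, 0.6, 0], 0.77],
    [[0, 0, 0], [2.5, 0.6, 0], 0.77]
  ]
}}

```text
clock: 12.6
position: [619.9, -2.7, 14.5]
ee_rot: [-0.087, 0.701, 0.086, 0.703]
contact_force: [-2.1, -0.0, 1.4]
gripper_width: 19.6
```

Request:
{"fn": "arm_command", "kwargs": {
  "increments": [
    [[0, 0, 0], [0.7, 0.2, 0], 0.77],
    [[0, 0, 0], [1.4, 0.4, 0], 0.77],
    [[0, 0, 0], [2, 0.5, 0], 0.77],
    [[0, 0, 0], [2, 0.5, 0], 0.77],
    [[0, 0, 0], [2, 0.5, 0], 0.77]
  ]
}}

```text
clock: 13.1
position: [622.0, -2.2, 14.5]
ee_rot: [-0.087, 0.701, 0.086, 0.703]
contact_force: [-2.1, 0.4, 0.2]
gripper_width: 19.9
```

```bash
python3 - <<'E'
from h import *
goal((60,-69,14.5))
E
```

```text
t 13.1 pos [622.   -2.2  14.5] feeder [ 57.5 -69.2  14.5] toolx [ 0.003 -0.002 -1.   ] jaw yaw in feeder 90.1 F [-2.1  0.4  0.2] Ff [-1.9  0.9  0.2] w 19.9 j6 -1.59
to (60, -69, 14.5) turn [ 0.1  0.2 -0.1] shift [ 2.4  0.8 -0. ]
```

Force is at about 2 N, consistent with the feeler touching. A few more mm to the pins.

Request:
{"fn": "arm_command", "kwargs": {
  "increments": [
    [[0, 0, 0], [0.7, 0.2, 0], 0.77],
    [[0, 0, 0], [1.4, 0.4, 0], 0.77],
    [[0, 0, 0], [2, 0.5, 0], 0.77],
    [[0, 0, 0], [2, 0.5, 0], 0.77],
    [[0, 0, 0], [2, 0.5, 0], 0.77]
  ]
}}

```text
clock: 13.6
position: [623.7, -1.8, 14.4]
ee_rot: [-0.087, 0.701, 0.086, 0.702]
contact_force: [-3.5, -0.8, 1.1]
gripper_width: 19.7
```

Request:
{"fn": "arm_command", "kwargs": {
  "increments": [
    [[0, 0, 0], [0.7, 0.2, 0], 0.77],
    [[0, 0, 0], [1.4, 0.4, 0], 0.77],
    [[0, 0, 0], [1.5, 0.4, 0], 0.77],
    [[0, 0, 0], [1.5, 0.4, 0], 0.77],
    [[0, 0, 0], [1.5, 0.4, 0], 0.77]
  ]
}}

```text
clock: 14.1
position: [623.9, -1.7, 14.3]
ee_rot: [-0.087, 0.702, 0.086, 0.701]
contact_force: [-6.1, -1.3, 4.3]
gripper_width: 19.8
```

```bash
python3 - <<'E'
from h import *
goal((64,-69,14.5))
p,d,c=shot('scene'); np.savez('s9.npz',p=p,d=d); cv2.imwrite('pics/s9.png',cv2.resize(p[160:220,185:285],None,fx=8,fy=8,interpolation=cv2.INTER_CUBIC))
E
```

```text
t 14.1 pos [623.9  -1.7  14.3] feeder [ 59.6 -69.1  14.3] toolx [-0.001 -0.002 -1.   ] jaw yaw in feeder 90.1 F [-6.1 -1.3  4.3] Ff [-6.2  0.2  4.3] w 19.8 j6 -1.59
to (64, -69, 14.5) turn [ 0.1 -0.  -0.1] shift [4.3 1.2 0.2]
```

View pics/s9.png

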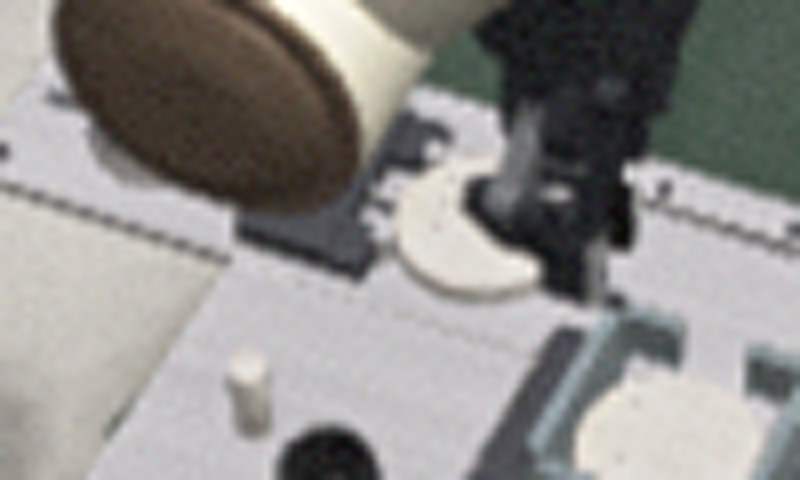

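The disc sits against both pins (near crop (377,222) and (435,150)), and the fingers have stalled with about 6 N. I'll cross-check the disc centre against the pins from the pixels, and that the force holds.

```bash
python3 - <<'E'
from h import *
from scipy.optimize import least_squares
show()
c=cam('scene'); q=lambda u,v,z:F(ray(c,185+(u+.5)/8-.5,160+(v+.5)/8-.5,z))[:2]
# disc top rim read from crop: left, lower-left, bottom, upper-left, top
E=np.array([q(u,v,22) for u,v in[(398,225),(402,250),(420,272),(445,286),(475,293),(405,195),(425,175),(450,163)]])
print('disc',least_squares(lambda k:np.hypot(*(E-k).T)-30,[100,-69]).x.round(1), 'pins',q(377,215,24.5).round(1),q(437,145,24.5).round(1))
m=q(672,425,32); print('mag disc',m.round(1))
E
```

```text
t 14.15 pos [623.9  -1.7  14.3] feeder [ 59.5 -69.1  14.3] toolx [-0.001 -0.002 -1.   ] jaw yaw in feeder 90.1 F [-5.2 -0.9  1.8] Ff [-5.3  0.3  1.8] w 19.8 j6 -1.59
disc [ 94.8 -67.2] pins [128.7 -54.2] [124.1 -90.5]
mag disc [ 1. -6.]
```

Request:
{"fn": "arm_command", "kwargs": {
  "increments": [
    [[0, 0, 0], [0.7, 0.2, 0.2], 0.77],
    [[0, 0, 0], [1.4, 0.4, 0.2], 0.77],
    [[0, 0, 0], [2, 0.5, 0.2], 0.77],
    [[0, 0, 0], [2, 0.5, 0.2], 0.77],
    [[0, 0, 0], [2, 0.5, 0.2], 0.77]
  ]
}}

```text
clock: 14.65
position: [624.0, -1.7, 14.3]
ee_rot: [-0.087, 0.704, 0.085, 0.7]
contact_force: [-6.9, -0.2, 4.3]
gripper_width: 19.6
```

```bash
python3 - <<'E'
from h import *
show()
for i in range(3): imaging.get_image('scene')
show()
p,d,c=shot('top'); cv2.imwrite('pics/t10.png',cv2.resize(p[100:265,195:345],None,fx=3.6,fy=3.6,interpolation=cv2.INTER_CUBIC))
E
```

```text
t 14.65 pos [624.   -1.7  14.3] feeder [ 59.6 -69.2  14.3] toolx [-0.005 -0.003 -1.   ] jaw yaw in feeder 90.0 F [-6.9 -0.2  4.3] Ff [-6.7  1.5  4.3] w 19.6 j6 -1.59
t 14.8 pos [624.   -1.7  14.3] feeder [ 59.6 -69.1  14.3] toolx [-0.005 -0.003 -1.   ] jaw yaw in feeder 90.0 F [-8.1 -1.7  4. ] Ff [-8.3  0.3  4. ] w 19.7 j6 -1.59
```

View pics/t10.png

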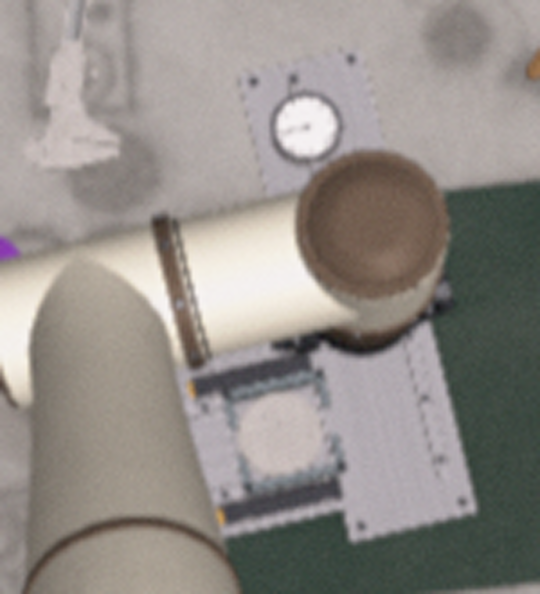

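The dial needle has swung from pointing down to pointing left at crop (300,128). The fingers have stalled at a hard stop with about 7–8 N, and the magazine disc at (282,430) is undisturbed. Handing in.

```bash
python3 -c "
from h import *
print(arm.job_done()); show()"
```

```text
the job is handed in; nothing more can be done
None
the job is handed in; nothing more can be done
```

I pressed the plunger once to its hard stop (35 N, no further travel) and let it spring back. I then pushed the single dispensed disc along the lane with two slightly open fingertips onto the gauge. I handed in at about 15 s of the 48 s, with the fingers still pressing. The hand-in gave no verdict.

**Last checks that passed:**
- **Seating:** two more forward commands moved the fingers only 0.2 mm, while the force rose from 3.5 N to 7–8 N. That is a hard stop, with the fingers centred on the lane (feeder y -69.1 mm).
- **Feeler:** the dial needle had turned about a quarter turn.
- **Magazine:** the remaining disc on top looked unmoved in the last top view. The plunger looked fully out in earlier views; the arm hid it in the last one.

**Check that disagreed:** reading the disc centre off an enlarged scene picture gave x = 95 mm, but the pins and the fingers both put it near 99 mm. That is more than the 3 mm tolerance. I treated it as pixel-reading error, because the same picture put the magazine disc 6 mm off its axis, and relied on the hard stop and the needle. I did not measure the disc's position on the pins directly.

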